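# Shut the fitter's tool case and hold open only its bit cover

## Task

The fitter's tool case stands open on the worktop: lower its grey main lid, with the orange-framed cover staying shut on it, gently until the main lid is fully home on the case, without letting it slam. Then lift the orange cover alone (it has a pull tab at the front), so that the bits racked in the main lid can be reached, leaving the main lid shut. Finish while still holding the cover raised to about 60 degrees with the gripper, because it falls shut if let go, and do not disturb the mug and tools around the case.

Things in the scene. Friction and masses are not known exactly. Their poses are not given: they have to be found in the camera images.
- case: fixed (heavy) slate-grey tool case, base 160 mm deep (its x), 280 wide (its y), 85 high, open-topped; 121 mm high in all when shut. Origin: centre of the underside, on the worktop. Its front (folded carry handle, two black latches, standing out up to 16 mm, all below 70 mm height) faces its own -x, roughly to the robot; both lids hinge along the rear, parallel to its y
- main_lid (a joint): main lid's angle (rad): 0 = fully home on the case, grows as its front edge rises, 1.57 = upright. A slate-grey tray 164 x 284 x 26 mm whose top holds two racks of bits. Its hinge is stiff: it stays where left and takes about 0.6 N m to turn, less or more its weight (0.4 kg, plus 0.15 kg of cover)
- cover (a joint): cover's angle relative to the main lid (rad): 0 = shut on it (as at the start), grows as its front edge rises, at most 1.8. A clear panel in an orange frame, 284 mm wide, 6 mm thick; outer face 6 mm above its hinge axis (square to the lid), front edge 166 mm from the axis. Falls shut if not held; pushing the shut cover down takes the main lid down with it
- main_lid_hinge (a point): point on the main lid's hinge axis, at the middle of its width: in the case's frame 84 mm behind the origin (+x) and 87 mm above the underside; axes as the case's
- cover_hinge (a point): point on the cover's hinge axis, at mid-width, fixed to the main lid's rear: 28 mm above the main lid's hinge axis when shut (square to the lid's plane)
- pull (a point): centre of the cover's orange pull tab, 30 mm wide (along the case's y), 12 mm thick, standing out 34 mm beyond the middle of the cover's front edge. 183 mm from the cover's hinge axis, 17 mm out from the edge, 6 mm below the tab's outer face; shut: 99 mm ahead of the case's origin, 115 mm up. Can be pinched across its width from above; turns between the fingers as the cover swings
- mug: white mug, 80 mm across, 90 mm high, beside the case; not to be disturbed. Origin: centre of the underside
- laser_measure: teal and black laser distance meter, 115 x 53 x 28 mm, beside the case; not to be disturbed. Origin: centre of the underside
- tape_measure: yellow tape measure, 72 x 42 x 66 mm, beside and behind; not to be disturbed. Origin: centre of the underside
- screwdriver: red-handled screwdriver, 190 mm long, lying in front of the case; not to be disturbed. Origin: on the worktop under the shaft's line, near mid-length

How it is judged:
On the way, in this order (a step that is already met when the one before it is completed fails the run):
1. the main lid is fully home with the cover shut on it (value of joint main_lid below 0.03 rad and value of joint cover below 0.06 rad), for 0.2 s.
2. the cover alone is lifted past halfway, the main lid still shut (value of joint cover above 0.8 rad and value of joint main_lid below 0.03 rad), for 0.2 s.
At the end, for the whole second after the job is handed in: The main lid is fully home (within 0.03 rad), the cover is held still by the gripper's fingers at about 60 degrees (0.85 to 1.25 rad), and the mug and tools are within 20 mm of where they stood (value of joint main_lid below 0.03 rad and value of joint cover between 0.85 and 1.25 rad and velocity of joint cover between -0.1 and 0.1 rad/s and contact force between the fingers and cover above 0.3 N and distance of each of mug, laser_measure, tape_measure, screwdriver from where it was at the start of the episode below 0.02 m); the arm keeps its last pose, push and grip.
It fails at once if the main lid slams or is flung (turns faster than 2.5 rad/s downward) (velocity of joint main_lid below -2.5 rad/s).
It fails at once if the cover is open while the main lid is not home (not lowered together, or the main lid lifted along) (value of joint main_lid above 0.08 rad and value of joint cover above 0.25 rad).
It fails at once if a bystander is knocked away or over (distance of any of mug, laser_measure, tape_measure, screwdriver from where it was at the start of the episode above 0.03 m or angle between mug's own z axis and vertical above 0.4 rad).
It also fails if it takes over 53 s, if anything falls off the work surface, if the arm or the gripper's body presses on something with over 40 N, if the wrist force passes 120 N, or if a joint passes its speed limit or range.

## Robot

A 6-joint arm with a two-finger parallel gripper is mounted at the origin on the work surface. World frame = base frame: x ahead of the robot, y to its left, z up, the work surface at z = 0. Lengths are in m, angles in rad, forces in N, time in s.
With the tool pointing down it reaches from about 0.35 to 0.975 m from the base axis. Payload 4.9 kg.
Tool frame: the origin (TCP) lies at the very end of the fingers, on their centre line; the grasp point (between the pads) lies 19 mm behind it (ctrl.grasp_offset is the distance from the TCP to the grasp point, in m); z points along the fingers, y is the line along which they close (so a half turn about z gives the same grasp; the last joint's range is limited). The gripper opens to 85 mm and grips with 20 to 120 N. Pads are 22 mm wide; open, the fingers measure 114 mm over their backs; the gripper's body (76 mm by 85 mm) begins 54 mm behind the grasp point. The pads swing forward as they close: fully open they stand 13 mm farther back than shut.
Start: joints at [1.225, 0.053, 1.613, -0, 1.476, -0.119], TCP at [0.141, 0.609, 0.231] pointing down, gripper open.
Joint ranges: [-3.01, 3.01], [-1.01, 2.22], [0.06, 2.58], [-1.02, 4.17], [0.09, 2.62], [-3.14, 3.14]. Speed limits (rad/s): [2.57, 2.57, 3.14, 3.14, 3.14, 3.14].

## Interface

Orientations are given as a rotation vector (axis times angle).
In Python, from station import ctrl, optics gives the robot as it stands.
- The arm moves only by the shell command python3 -m handwheel 'ROWS' [OPENING] [FORCE]. ROWS is JSON, a list of rows, each an object of numbers: "tx", "ty", "tz": the shift along the tool's x, y, z in mm; "roll": the turn about the tool's z in rad. A call has 1 to 12 rows; each row shifts and turns the commanded pose from where the row before left it, along the tool's axes as they then stand; what a row does not reach is not made up. A row lasts 1/12 s, in which the tool goes at most 41.7 mm and 7.16 degrees, less where a joint would pass 70% of its speed; a pose out of reach is approached as far as the arm can. A call with a gripper value outside its range is refused whole. OPENING is the finger opening in mm, from 0 to 85.4, set as the call begins (- or left out, the last holds). The fingers move at their own pace and stop on an object; FORCE is the grip in N (left out, the last holds). Time passes only in rows, so rows that do not move let the fingers close. It gives the time, the measured TCP pose, the force, the opening and the grip force at its end, in the units of the state.
- ctrl.get_obs(): the state, without advancing time (a new reading comes with each control period).
- optics.get_image(name): name is "side" or "top" or "wrist"; returns (picture, depth): 400x640x3 uint8, red, green, blue; 400x640 float32, m along the optical axis (not along the pixel's ray), 0 where there is no reading.
- optics.camera_params(name): a dict with "mtx" (3x3 intrinsics, pixels), "extrinsics" (4x4, takes a point from camera to world coordinates); the wrist camera has in their place "tool_from_camera" (4x4, takes a point from camera to tool coordinates, whose origin is the TCP and whose axes are the flange's). Camera axes: x right, y down, z forward; pixel columns grow to the right and rows downward; lengths in m; the calibration is good to about 2 mm. The wrist camera is an equidistant fisheye: a pixel r from the principal point sees the ray r / f radians off the axis. A picture is of the moment at which its call begins: read the wrist's pose just before it. camera_params takes no time and is no camera call.
- ctrl.finish_job(): hands the job in; it is judged then, once.
The state is a dict: "t": time; "q": joint angles; "dq": joint speeds; "effort": joint torques, N m; "tool_pos": TCP position; "tool_rot": TCP orientation; "contact_force": force on the tool from outside, world axes, zero at the start; "wrist_torque": the same for the moment, N m; "opening": finger opening in m; "grip_force": force on a finger pad.
Only numpy, scipy, OpenCV 4.12 (cv2) and the standard library are available. Lean on these libraries where they do the work, as an engineer would, in place of code of your own. Each camera call takes 0.05 s, during which the arm holds its last target. There are 200 camera calls.

## Working session

There is one attempt and no reset: what is moved stays moved. The work goes in short steps, Python scripts to look and compute and a shell command to move; the robot and the scene stay as the last step left them, time stands still between calls to the robot, and variables do not carry over. Pictures are saved under pics/ and viewed, at most 10 in all, crops included, and the job is handed in when it is done.

```bash
ls; mkdir -p pics
python3 - <<'E'
from station import ctrl, optics
import cv2,numpy as np
o=ctrl.get_obs(); print(o['t'],o['tool_pos'],o['tool_rot'],o['opening'])
for n in('side','top'):
    im,d=optics.get_image(n); np.savez('pics/%s0.npz'%n,im=im,d=d); cv2.imwrite('pics/%s0.png'%n,im[:,:,::-1])
    p=optics.camera_params(n); print(n,p['mtx'],p['extrinsics'])
E
```

```text
pics
0.0 [0.14033065 0.60839931 0.23008668] [-0.35544973 -3.12097273  0.00312351] 0.0851200065659391
side [[364.86934796   0.         317.79416341]
 [  0.         364.86934796 199.14711474]
 [  0.           0.           1.        ]] [[ 0.97874094 -0.1645862   0.12238282  0.44860683]
 [-0.20454822 -0.73953684  0.64128409 -0.58218037]
 [-0.01503991 -0.65268418 -0.7574808   0.83488774]
 [ 0.          0.          0.          1.        ]]
top [[483.2571812    0.         317.43296736]
 [  0.         483.2571812  188.95138805]
 [  0.           0.           1.        ]] [[-0.04522736 -0.97803068  0.20349563  0.31675858]
 [-0.99897509  0.04391137 -0.01097978  0.03508803]
 [ 0.00180279 -0.20378366 -0.97901429  1.2915386 ]
 [ 0.          0.          0.          1.        ]]
```

View pics/side0.png

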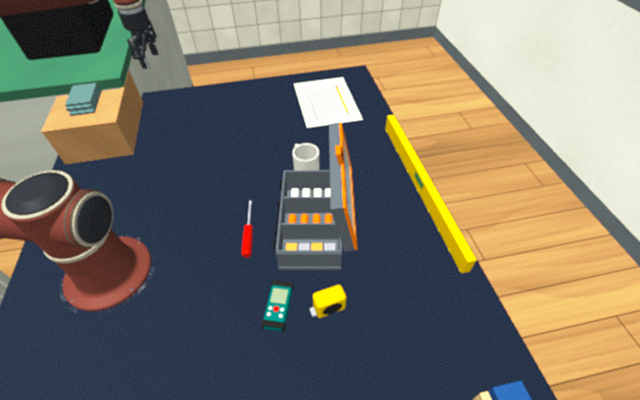

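View pics/top0.png

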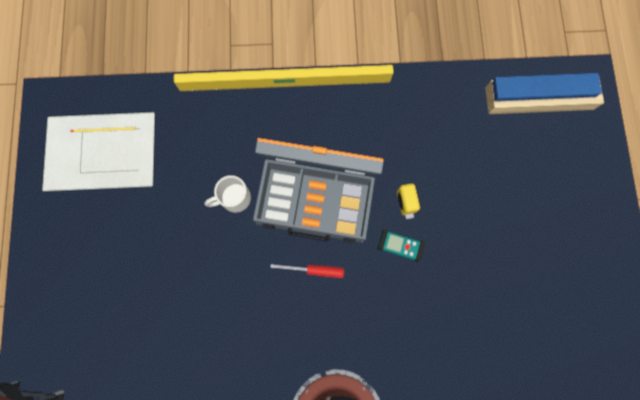

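The side view shows the case at (310,220) with the lid slightly past upright and the cover shut on it; its tab is near (340,150). In the top view the case rim corners are near (267,162), (375,177), (362,240) and (256,225), with the tab at (319,150). The mug is to its left, the tape and laser measures to its right, and the screwdriver in front.

```bash
cat > h.py <<'E'
import numpy as np,cv2
from station import ctrl,optics
def pts(n,im,d):
    p=optics.camera_params(n);K=p['mtx'];T=p['extrinsics']
    v,u=np.mgrid[:400,:640]
    c=np.stack([(u-K[0,2])/K[0,0]*d,(v-K[1,2])/K[1,1]*d,d],-1)
    return c@T[:3,:3].T+T[:3,3]
def orange(im):
    h=cv2.cvtColor(im,cv2.COLOR_RGB2HSV); return (h[...,0]>5)&(h[...,0]<18)&(h[...,1]>150)&(h[...,2]>120)
E
python3 - <<'E'
from h import *
np.set_printoptions(precision=4,suppress=True)
P={}
for n in('side','top'):
    z=np.load('pics/%s0.npz'%n);P[n]=pts(n,z['im'],z['d']);
    m=orange(z['im'])&(P[n][...,2]>.1)&(z['d']>0)&(P[n][...,0]>.35)&(P[n][...,0]<.9)
    q=P[n][m];print(n,len(q),q.min(0),q.max(0))
    c=q.mean(0);u,s,vt=np.linalg.svd(q-c,full_matrices=False);print(' plane c',c,'n',vt[2],s/len(q)**.5)
    hi=q[q[:,2]>np.quantile(q[:,2],.9)];print(' hi',hi.mean(0))
T=P['top']
# rim / case: points with z 0.07-0.1 in case region
sub=np.zeros((400,640),bool);sub[155:245,245:385]=1
m=sub&(abs(T[...,2]-.085)<.006)
q=T[m][:,:2].astype(np.float32);print(len(q),cv2.minAreaRect(q),np.median(T[m][:,2]))
for uv in [(267,162),(375,177),(256,225),(362,240),(319,150),(258,140),(382,160),(300,158)]: print(uv,T[uv[1],uv[0]])
print('lid z>.15 pts')
m=(T[...,2]>.15)&(T[...,0]>.4)&(T[...,0]<.9)&(abs(T[...,1])<.3);q=T[m];
for a in np.arange(.15,.3,.02):
    s=q[abs(q[:,2]-a)<.01]; 
    if len(s): print(round(a,2),len(s),s.min(0),s.max(0))
E
```

```text
side 486 [ 0.5878 -0.1332  0.1001] [0.6823 0.1514 0.29  ]
 plane c [ 0.6235 -0.0321  0.1998] n [-0.9524  0.2109 -0.2203] [0.0911 0.0647 0.0021]
 hi [0.6119 0.0062 0.2827]
top 322 [ 0.5911 -0.123   0.2512] [0.6539 0.151  0.2937]
 plane c [0.6209 0.0175 0.2642] n [-0.9258  0.2018 -0.3195] [0.0747 0.0145 0.0021]
 hi [0.6132 0.0179 0.2906]
945 ((0.5515729188919067, 0.04855920374393463), (0.32291269302368164, 0.1664818972349167), 77.57489013671875) 0.08503429519061534
(267, 162) [0.6446 0.1484 0.0841]
(375, 177) [ 0.6123 -0.1392 -0.0033]
(256, 225) [ 0.4941  0.1903 -0.0025]
(362, 240) [ 0.4365 -0.0877  0.044 ]
(319, 150) [0.6106 0.0166 0.2893]
(258, 140) [0.6502 0.1513 0.2542]
(382, 160) [ 0.5911 -0.1225  0.2558]
(300, 158) [0.6054 0.0591 0.2501]
lid z>.15 pts
0.15 22 [ 0.5858 -0.1134  0.1503] [0.6434 0.1463 0.1596]
0.17 46 [ 0.5806 -0.1179  0.1602] [0.6415 0.1542 0.1797]
0.19 46 [ 0.5758 -0.1199  0.1801] [0.6378 0.1505 0.1994]
0.21 44 [ 0.5744 -0.1084  0.2   ] [0.6339 0.155  0.2191]
0.23 54 [ 0.5683 -0.1118  0.2202] [0.6296 0.1558 0.2398]
0.25 1759 [ 0.5655 -0.1249  0.2401] [0.6539 0.1566 0.2598]
0.27 22 [ 0.5928 -0.1177  0.2601] [0.64   0.1285 0.2799]
0.29 84 [0.6053 0.0013 0.2805] [0.6219 0.0296 0.2937]
```

Run:
```python
from h import *
np.set_printoptions(precision=4,suppress=True)
z=np.load('pics/top0.npz');T=pts('top',z['im'],z['d'])
for yaw in(-12.0,-12.5,-13):
    a=np.radians(yaw);ex=np.array([np.cos(a),np.sin(a)]);ey=np.array([-ex[1],ex[0]]);O=np.array([.5465,.032])
    L=(T[...,:2]-O)@np.stack([ex,ey]).T
    m=(abs(T[...,2]-.085)<.005)&(abs(L[...,1])<.15)&(abs(L[...,0])<.1); q=L[m];lo=q.min(0);hi=q.max(0)
    print(yaw,'rim',np.percentile(q,[1,99],axis=0).ravel(),lo,hi)
    m=(T[...,2]>.245)&(T[...,2]<.26)&(abs(L[...,1])<.2)&(abs(L[...,0])<.13);q=L[m];print(' lid edge',np.percentile(q,[1,99],axis=0).ravel())
    m=orange(z['im'])&(T[...,2]>.28)&(abs(L[...,0])<.13);q=L[m];print(' tab',np.percentile(q,[5,95],axis=0).ravel())
zs=np.load('pics/side0.npz');S=pts('side',zs['im'],zs['d']);L=(S[...,:2]-O)@np.stack([ex,ey]).T
m=orange(zs['im'])&(S[...,2]>.265)&(abs(L[...,0])<.15);print('side tab',np.percentile(L[m],[5,95],axis=0).ravel())
```

```text
-12.0 rim [-0.0819 -0.1436  0.0814  0.1412] [-0.0822 -0.1442] [0.085  0.1417]
 lid edge [ 0.0496 -0.1411  0.0808  0.1376]
 tab [ 0.0622 -0.0146  0.0727  0.0106]
-12.5 rim [-0.0817 -0.1437  0.0811  0.141 ] [-0.082  -0.1442] [0.0846 0.1419]
 lid edge [ 0.0496 -0.1405  0.0805  0.1381]
 tab [ 0.0622 -0.0141  0.0728  0.0112]
-13 rim [-0.0824 -0.1439  0.0811  0.141 ] [-0.0831 -0.1447] [0.0843 0.1423]
 lid edge [ 0.0491 -0.14    0.081   0.1386]
 tab [ 0.0622 -0.0135  0.0729  0.0118]
side tab [ 0.0428 -0.6205  0.0763  0.0085]
```

```bash
cat >> h.py <<'E'
from scipy.spatial.transform import Rotation as R
a=np.radians(-12.5);C=np.array([[np.cos(a),-np.sin(a),0],[np.sin(a),np.cos(a),0],[0,0,1]]);O=np.array([.5462,.0308,0])
def case(o): return (np.array(o['tool_pos'])-O)@C*1e3
def delta(o,tgt):  # target TCP in case frame, mm -> tool-frame shift
    return (C@np.array(tgt)/1e3+O-np.array(o['tool_pos']))@R.from_rotvec(o['tool_rot']).as_matrix()*1e3
E
python3 - <<'E'
from h import *
o=ctrl.get_obs();np.set_printoptions(precision=1,suppress=True)
print(case(o),delta(o,[125,0,340]),delta(o,[125,0,241]),R.from_rotvec(o['tool_rot']).as_matrix())
E
```

```text
[-521.3  476.1  230.2] [-650.3 -470.7 -109.1] [-650.3 -470.5  -10.1] [[-1.   0.2 -0. ]
 [ 0.2  1.  -0. ]
 [ 0.  -0.  -1. ]]
```

```bash
python3 -m handwheel '[{"tz":-28},{"tz":-28},{"tz":-28},{"tz":-28},{"tx":-26,"ty":-19},{"tx":-26,"ty":-19},{"tx":-26,"ty":-19},{"tx":-26,"ty":-19},{"tx":-26,"ty":-19},{"tx":-26,"ty":-19},{"tx":-26,"ty":-19},{"tx":-26,"ty":-19}]' 0 30
python3 -m handwheel '[{"tx":-26,"ty":-19},{"tx":-26,"ty":-19},{"tx":-26,"ty":-19},{"tx":-26,"ty":-19},{"tx":-26,"ty":-19},{"tx":-26,"ty":-19},{"tx":-26,"ty":-19},{"tx":-26,"ty":-19},{"tx":-26,"ty":-19},{"tx":-26,"ty":-19},{"tx":-26,"ty":-19},{}]'
python3 - <<'E'
from h import *
o=ctrl.get_obs();np.set_printoptions(precision=1,suppress=True)
print(case(o),delta(o,[130,0,340]),delta(o,[130,0,241]),o['tool_rot'],o['opening'])
E
```

```text
[-521.3  476.1  230.2] [-655.3 -470.7 -109.1] [-655.3 -470.5  -10.1] [-0.4 -3.1  0. ] 0.08571092252993702$[0]: bad value
$[0]: bad value
```

```bash
python3 -m handwheel '[{"tx":0,"ty":0,"tz":-28,"roll":0}]' 0 30 || python3 -m handwheel '[{"tz":-28.0}]' 0 30; python3 -m handwheel --help | head -30
```

```text
t: 0.18
tool_pos: [0.1393, 0.6056, 0.2516]
tool_rot: [-0.355, -3.118, 0.021]
contact_force: [0.1, -0.4, -1.8]
opening: 0.0753
grip_force: 0.0invalid input: not JSON, or not a number
```

```bash
python3 -m handwheel '[{"tx":0,"ty":0,"tz":-28,"roll":0},{"tx":0,"ty":0,"tz":-28,"roll":0},{"tx":0,"ty":0,"tz":-28,"roll":0},{"tx":-26,"ty":-19,"tz":0,"roll":0},{"tx":-26,"ty":-19,"tz":0,"roll":0},{"tx":-26,"ty":-19,"tz":0,"roll":0},{"tx":-26,"ty":-19,"tz":0,"roll":0},{"tx":-26,"ty":-19,"tz":0,"roll":0},{"tx":-26,"ty":-19,"tz":0,"roll":0},{"tx":-26,"ty":-19,"tz":0,"roll":0},{"tx":-26,"ty":-19,"tz":0,"roll":0},{"tx":-26,"ty":-19,"tz":0,"roll":0}]' 0 30 && python3 -m handwheel '[{"tx":-26,"ty":-19,"tz":0,"roll":0},{"tx":-26,"ty":-19,"tz":0,"roll":0},{"tx":-26,"ty":-19,"tz":0,"roll":0},{"tx":-26,"ty":-19,"tz":0,"roll":0},{"tx":-26,"ty":-19,"tz":0,"roll":0},{"tx":-26,"ty":-19,"tz":0,"roll":0},{"tx":-26,"ty":-19,"tz":0,"roll":0},{"tx":-26,"ty":-19,"tz":0,"roll":0},{"tx":-26,"ty":-19,"tz":0,"roll":0},{"tx":-26,"ty":-19,"tz":0,"roll":0},{"tx":0,"ty":0,"tz":0,"roll":0}]'
python3 - <<'E'
from h import *
o=ctrl.get_obs();np.set_printoptions(precision=1,suppress=True)
print(case(o),delta(o,[130,0,340]),delta(o,[130,0,241]),o['tool_rot'],o['opening'])
E
```

```text
t: 1.18
tool_pos: [0.3306, 0.3883, 0.3428]
tool_rot: [-0.355, -3.121, 0.001]
contact_force: [0.9, 0.4, 0.7]
opening: 0.0002
grip_force: 0.0
t: 2.1
tool_pos: [0.5429, 0.1422, 0.3419]
tool_rot: [-0.364, -3.12, 0.004]
contact_force: [-0.6, -0.5, -0.2]
opening: -0.0001
grip_force: 0.0
[-27.3 108.  341.9] [-158.8 -105.8    2.1] [-158.9 -105.6  101.1] [-0.4 -3.1  0. ] -0.00013064710220241828
```

```bash
python3 -m handwheel '[{"tx":-26,"ty":-18,"tz":0,"roll":0},{"tx":-26,"ty":-18,"tz":0,"roll":0},{"tx":-26,"ty":-18,"tz":0,"roll":0},{"tx":-26,"ty":-18,"tz":0,"roll":0},{"tx":-26,"ty":-17,"tz":0,"roll":0},{"tx":-26,"ty":-16,"tz":0,"roll":0},{"tx":-2,"ty":0,"tz":0,"roll":0},{"tx":0,"ty":0,"tz":25,"roll":0},{"tx":0,"ty":0,"tz":25,"roll":0},{"tx":0,"ty":0,"tz":25,"roll":0},{"tx":0,"ty":0,"tz":25,"roll":0},{"tx":0,"ty":0,"tz":0,"roll":0}]'
python3 - <<'E'
from h import *
o=ctrl.get_obs();np.set_printoptions(precision=1,suppress=True)
print(case(o),delta(o,[95,0,241]))
im,d=optics.get_image('side'); cv2.imwrite('pics/s1.png',cv2.resize(im[80:280,220:440,::-1],None,fx=2.5,fy=2.5))
E
```

```text
t: 3.1
tool_pos: [0.6673, 0.0095, 0.2356]
tool_rot: [-0.353, -3.109, -0.0]
contact_force: [-1.1, -0.1, -1.9]
opening: 0.0001
grip_force: 0.0
[122.9   5.4 235.6] [27.9 -5.6 -5. ]
```

View pics/s1.png

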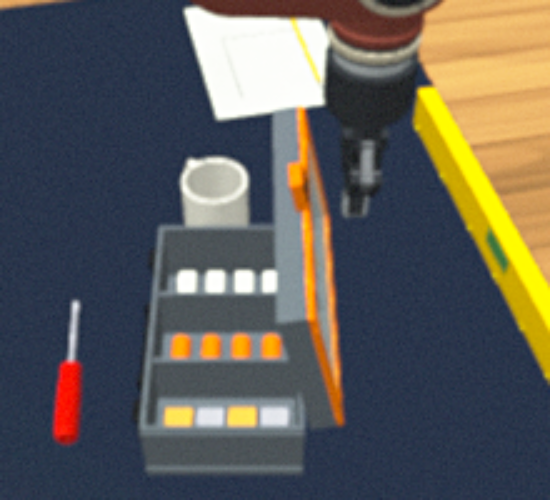

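Run:
```python
from h import *
o=ctrl.get_obs();np.set_printoptions(precision=1,suppress=True)
print(case(o))
p=lambda t:np.array([84+11+34*np.sin(t)-150*np.cos(t),0,87+34*np.cos(t)+150*np.sin(t)])
for t in np.r_[1.35,np.arange(1.3,-.01,-.1)]: print(round(t,2),p(t),delta(o,p(t)))
```

```text
[124.1   5.5 238.9]
1.35 [ 95.3   0.  240.8] [28.8 -5.7 -1.7]
1.3 [ 87.6   0.  240.6] [36.5 -5.8 -1.4]
1.2 [ 72.3   0.  239.1] [51.7 -5.9  0.2]
1.1 [ 57.3   0.  236.1] [66.8 -6.   3.4]
1.0 [ 42.6   0.  231.6] [81.5 -6.1  8. ]
0.9 [ 28.4   0.  225.6] [95.6 -6.2 14.1]
0.8 [ 14.9   0.  218.3] [109.   -6.3  21.5]
0.7 [  2.2   0.  209.6] [121.7  -6.4  30.3]
0.6 [ -9.6   0.  199.8] [133.4  -6.5  40.3]
0.5 [-20.3   0.  188.8] [144.   -6.6  51.3]
0.4 [-29.9   0.  176.7] [153.5  -6.6  63.4]
0.3 [-38.3   0.  163.8] [161.7  -6.7  76.4]
0.2 [-45.3   0.  150.1] [168.6  -6.7  90.2]
0.1 [-50.9   0.  135.8] [174.1  -6.8 104.5]
-0.0 [-55.   0. 121.] [178.1  -6.8 119.4]
```

```bash
python3 -m handwheel '[{"tx":7,"ty":-2,"tz":0,"roll":0},{"tx":7,"ty":-2,"tz":0,"roll":0},{"tx":7,"ty":-2,"tz":-1,"roll":0},{"tx":7,"ty":0,"tz":0,"roll":0},{"tx":8,"ty":0,"tz":0,"roll":0},{"tx":7,"ty":0,"tz":0,"roll":0},{"tx":8,"ty":0,"tz":1,"roll":0},{"tx":7.5,"ty":0,"tz":1.5,"roll":0},{"tx":7.5,"ty":0,"tz":1.5,"roll":0},{"tx":7.5,"ty":0,"tz":2,"roll":0},{"tx":7.5,"ty":0,"tz":2.5,"roll":0},{"tx":0,"ty":0,"tz":0,"roll":0}]'
cat > lid.py <<'E'
from h import *
o=ctrl.get_obs();np.set_printoptions(precision=3,suppress=True)
print('tcp',case(o),'F',np.array(o['contact_force'])@C)
for n in('side','top'):
    im,d=optics.get_image(n);W=pts(n,im,d);m=orange(im)&(W[...,2]>.098)&(d>0)
    L=(W[m]-O)@C;L=L[(abs(L[:,0])<.2)&(abs(L[:,1])<.15)&(abs(L[:,1])>.025)]
    # slope of orange frame about the hinge direction
    k=np.polyfit(L[:,0],L[:,2],1) if np.ptp(L[:,0])>np.ptp(L[:,2]) else None
    if k is None: b=np.polyfit(L[:,2],L[:,0],1);th=np.arctan2(1,-b[0])
    else: th=np.arctan(-k[0])
    print(n,len(L),'angle',th,'x',L[:,0].min(),L[:,0].max(),'z',L[:,2].min(),L[:,2].max())
E
python3 lid.py
```

```text
t: 4.15
tool_pos: [0.5889, 0.0213, 0.2348]
tool_rot: [-0.354, -3.119, -0.001]
contact_force: [0.4, -0.1, 0.1]
opening: -0.0004
grip_force: 0.3
tcp [ 43.763  -0.012 234.759] F [ 0.378 -0.007  0.12 ]
side 1020 angle 1.1720431421801165 x -0.1995603241507113 0.10824814757275145 z 0.10498099785847737 0.608708032563787
top 519 angle 1.0967182779128486 x -0.033320975799586754 0.1084214738287761 z 0.10948572971088755 0.49062200959674684
```

```bash
sed -i 's/&(abs(L\[:,1\])>.025)/\&(abs(L[:,1])>.025)\&(L[:,2]<.262)\&(L[:,0]>-.1)/' lid.py; python3 lid.py; python3 -m handwheel '[{"tx":7,"ty":0,"tz":3,"roll":0},{"tx":7,"ty":0,"tz":3,"roll":0},{"tx":7,"ty":0,"tz":4,"roll":0},{"tx":6.5,"ty":0,"tz":4,"roll":0},{"tx":6.5,"ty":0,"tz":4,"roll":0},{"tx":6,"ty":0,"tz":4.5,"roll":0},{"tx":6,"ty":0,"tz":5,"roll":0},{"tx":5.5,"ty":0,"tz":5,"roll":0},{"tx":5.5,"ty":0,"tz":5.5,"roll":0},{"tx":5,"ty":0,"tz":5.5,"roll":0},{"tx":0,"ty":0,"tz":0,"roll":0}]'; python3 lid.py
```

```text
tcp [ 44.309  -0.112 234.197] F [ 1.135  0.134 -0.704]
side 732 angle 1.0382997164231198 x -0.0001991482194499752 0.1084917267260965 z 0.10344432775018875 0.248393912451632
top 512 angle 1.0299282528705496 x 0.02306214788324247 0.10807229133983272 z 0.11072391567946083 0.25234980132819795
t: 5.27
tool_pos: [0.5284, 0.0351, 0.1899]
tool_rot: [-0.355, -3.118, -0.0]
contact_force: [-0.0, -0.1, 0.6]
opening: -0.0005
grip_force: 0.0
tcp [-18.301   0.322 189.94 ] F [ 0.013 -0.15   0.616]
side 671 angle 0.5384902307745604 x -0.05572034406978936 0.09555430718577929 z 0.1154208970256555 0.2542515271448569
top 1081 angle 0.5327242818618743 x -0.04587275250726338 0.09747099531084093 z 0.11650878165863521 0.20627224220513218
```

```bash
python3 -m handwheel '[{"tx":5,"ty":0,"tz":6,"roll":0},{"tx":5,"ty":0,"tz":6,"roll":0},{"tx":4.5,"ty":0,"tz":6.5,"roll":0},{"tx":4,"ty":0,"tz":6.5,"roll":0},{"tx":3.5,"ty":0,"tz":7,"roll":0},{"tx":3.5,"ty":0,"tz":7,"roll":0},{"tx":3,"ty":0,"tz":7,"roll":0},{"tx":2.5,"ty":0,"tz":7,"roll":0},{"tx":2,"ty":0,"tz":6,"roll":0},{"tx":2,"ty":0,"tz":5,"roll":0},{"tx":0,"ty":0,"tz":3,"roll":0},{"tx":0,"ty":0,"tz":0,"roll":0}]'; python3 lid.py
```

```text
t: 6.37
tool_pos: [0.4957, 0.0425, 0.1242]
tool_rot: [-0.355, -3.12, 0.0]
contact_force: [-0.6, -0.4, -1.2]
opening: -0.0001
grip_force: 0.0
tcp [-51.828   0.532 124.237] F [-0.533 -0.507 -1.21 ]
side 194 angle 0.11176627744424004 x -0.08488478465712902 0.07931657879445062 z 0.1146862467290849 0.21904182978174835
top 1589 angle 0.024319068624752773 x -0.08307452091083511 0.08154203135087244 z 0.10997613698218633 0.13209258842376537
```

Nearly home; press gently down.

```bash
python3 -m handwheel '[{"tx":0,"ty":0,"tz":2,"roll":0},{"tx":0,"ty":0,"tz":2,"roll":0},{"tx":0,"ty":0,"tz":1,"roll":0},{"tx":0,"ty":0,"tz":0,"roll":0},{"tx":0,"ty":0,"tz":0,"roll":0}]'; python3 lid.py
```

```text
t: 6.88
tool_pos: [0.4963, 0.0425, 0.1202]
tool_rot: [0.356, 3.121, -0.0]
contact_force: [-0.4, -0.0, -0.1]
opening: 0.0002
grip_force: 0.0
tcp [-51.259   0.569 120.23 ] F [-0.381 -0.125 -0.066]
side 238 angle 0.08737530813983344 x -0.08603548370493987 0.07812602431572918 z 0.11347143866978648 0.2150126955488526
top 1581 angle -0.0008093831813897955 x -0.0842381805521653 0.08094667860776425 z 0.10425069313357205 0.12998023325982655
```

```bash
python3 -m handwheel '[{"tx":0,"ty":0,"tz":1.5,"roll":0},{"tx":0,"ty":0,"tz":0,"roll":0}]'|grep -E "pos|force";python3 -m handwheel '[{"tx":0,"ty":0,"tz":1.5,"roll":0},{"tx":0,"ty":0,"tz":0,"roll":0}]'|grep -E "pos|force"
```

```text
tool_pos: [0.4966, 0.0425, 0.1195]
contact_force: [-2.1, 0.8, 3.0]
grip_force: 2.1
tool_pos: [0.4966, 0.0425, 0.1194]
contact_force: [-5.5, 0.6, 10.9]
grip_force: 5.7
```

```bash
python3 -m handwheel '[{"tx":0,"ty":0,"tz":0,"roll":0},{"tx":0,"ty":0,"tz":0,"roll":0},{"tx":0,"ty":0,"tz":-5,"roll":0},{"tx":0,"ty":0,"tz":-20,"roll":0},{"tx":0,"ty":0,"tz":-25,"roll":0},{"tx":15,"ty":0,"tz":-10,"roll":0},{"tx":20,"ty":0,"tz":0,"roll":0},{"tx":13,"ty":0,"tz":0,"roll":0},{"tx":0,"ty":0,"tz":0,"roll":0},{"tx":0,"ty":0,"tz":0,"roll":0}]' 60 30
python3 - <<'E'
from h import *
np.set_printoptions(precision=4,suppress=True)
o=ctrl.get_obs();print(case(o),delta(o,[-101,0,102]),o['opening'])
for n in('side','top'):
    im,d=optics.get_image(n);np.savez('pics/%s2.npz'%n,im=im,d=d);cv2.imwrite('pics/%s2.png'%n,cv2.resize(im[100:300,200:440,::-1],None,fx=2.5,fy=2.5))
    W=pts(n,im,d);L=(W-O)@C
    m=orange(im)&(d>0)&(L[...,0]<-.088)&(L[...,0]>-.13)&(abs(L[...,1])<.06)&(L[...,2]>.09)&(L[...,2]<.14);q=L[m]
    print(n,len(q));
    if len(q):print(np.percentile(q,[3,50,97],axis=0))
E
```

```text
t: 8.15
tool_pos: [0.4493, 0.0533, 0.1772]
tool_rot: [0.355, 3.121, -0.0]
contact_force: [-0.2, 0.2, -0.1]
opening: 0.0601
grip_force: 0.0
[-99.4857   0.9747 177.171 ] [ 1.5493 -0.9799 75.1702] 0.06007261037974351
side 100
[[-0.1188 -0.0179  0.1108]
 [-0.104  -0.011   0.1203]
 [-0.0906  0.011   0.124 ]]
top 11
[[-0.1175 -0.0151  0.1156]
 [-0.1154 -0.0105  0.12  ]
 [-0.1119 -0.0039  0.1248]]
```

View pics/side2.png

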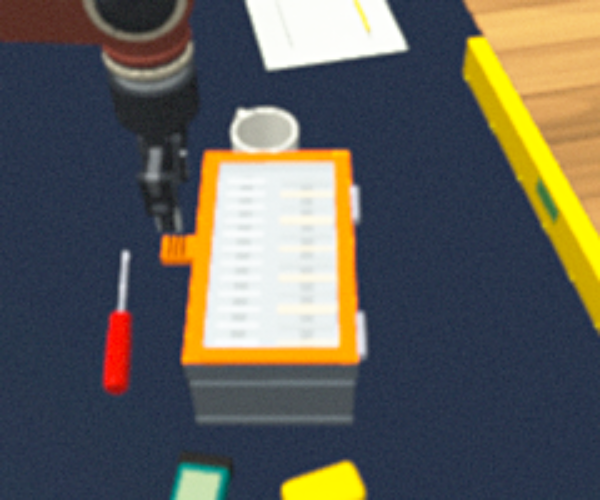

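The main lid is shut with the cover on it; the tab sits at about (178,248) in the crop, right under the open fingers. Descending to pinch it.

```bash
python3 -m handwheel '[{"tx":1,"ty":-1,"tz":18,"roll":0},{"tx":1,"ty":-1,"tz":18,"roll":0},{"tx":0,"ty":0,"tz":15,"roll":0},{"tx":0,"ty":0,"tz":12,"roll":0},{"tx":0,"ty":0,"tz":10,"roll":0},{"tx":0,"ty":0,"tz":0,"roll":0}]' 60 40 && python3 -m handwheel '[{"tx":0,"ty":0,"tz":0,"roll":0},{"tx":0,"ty":0,"tz":0,"roll":0},{"tx":0,"ty":0,"tz":0,"roll":0},{"tx":0,"ty":0,"tz":0,"roll":0},{"tx":0,"ty":0,"tz":0,"roll":0}]' 10 40
python3 - <<'E'
from h import *
np.set_printoptions(precision=1,suppress=True)
o=ctrl.get_obs();print(case(o),np.array(o['contact_force'])@C)
p=lambda t:np.array([84-183*np.cos(t),0,115+183*np.sin(t)])
for t in np.arange(0,1.1,.1): print(round(t,1),delta(o,case(o)+p(t)-p(0)))
E
```

```text
t: 8.75
tool_pos: [0.4458, 0.0517, 0.1017]
tool_rot: [-0.355, -3.117, 0.001]
contact_force: [-0.8, 0.1, -0.1]
opening: 0.06
grip_force: 0.0
t: 9.17
tool_pos: [0.4481, 0.0519, 0.1056]
tool_rot: [0.354, 3.119, 0.001]
contact_force: [0.2, 1.8, 2.8]
opening: 0.0288
grip_force: 43.1
[-100.4   -0.6  105.6] [-0.2  1.8  2.8]
0.0 [ 0. -0.  0.]
0.1 [ -1.    0.  -18.3]
0.2 [ -3.7   0.1 -36.3]
0.3 [ -8.3   0.1 -54.1]
0.4 [-14.6   0.2 -71.2]
0.5 [-22.6   0.3 -87.7]
0.6 [ -32.2    0.3 -103.3]
0.7 [ -43.3    0.5 -117.8]
0.8 [ -55.8    0.6 -131.1]
0.9 [ -69.6    0.7 -143.2]
1.0 [ -84.5    0.8 -153.8]
```

```bash
python3 -m handwheel '[{"tx":0,"ty":0,"tz":-9,"roll":0},{"tx":-1,"ty":0,"tz":-9.3,"roll":0},{"tx":-1,"ty":0,"tz":-9,"roll":0},{"tx":-1.7,"ty":0,"tz":-9,"roll":0},{"tx":-2,"ty":0,"tz":-9,"roll":0},{"tx":-2.6,"ty":0,"tz":-8.8,"roll":0},{"tx":0,"ty":0,"tz":0,"roll":0}]'
cat > cov.py <<'E'
from h import *
np.set_printoptions(precision=3,suppress=True)
o=ctrl.get_obs();c=case(o);print('tcp',c,'F',np.array(o['contact_force'])@C,'est',np.arctan2(c[2]+9-115,84-c[0]))
for n in('side','top'):
    im,d=optics.get_image(n);cv2.imwrite('pics/%s3.png'%n,cv2.resize(im[70:290,200:440,::-1],None,fx=2.5,fy=2.5))
    W=pts(n,im,d);L=(W-O)@C
    m=orange(im)&(d>0)&(L[...,2]>.10)&(L[...,2]<.3)&(abs(L[...,0])<.12)&(abs(L[...,1])<.15)&(abs(L[...,1])>.1);q=L[m]
    k=np.polyfit(q[:,0],q[:,2],1);print(n,len(q),'cover angle',np.arctan(-k[0]),'zmax',q[:,2].max())
E
python3 cov.py
```

```text
t: 9.75
tool_pos: [0.4568, 0.05, 0.1603]
tool_rot: [0.355, 3.117, 0.002]
contact_force: [3.5, 0.9, -4.0]
opening: 0.029
grip_force: 41.8
tcp [-91.41   -0.548 160.289] F [ 3.256  1.619 -4.027] est 0.3001460358715186
side 228 cover angle 0.29912000699356783 zmax 0.17161011674228654
top 948 cover angle 0.29501517133551247 zmax 0.17460955913429888
```

```bash
python3 -m handwheel '[{"tx":-3,"ty":0,"tz":-8.6,"roll":0},{"tx":-3.3,"ty":0,"tz":-8.5,"roll":0},{"tx":-3.8,"ty":0,"tz":-8.3,"roll":0},{"tx":-4.2,"ty":0,"tz":-8.2,"roll":0},{"tx":-4.6,"ty":0,"tz":-7.9,"roll":0},{"tx":-5,"ty":0,"tz":-7.7,"roll":0},{"tx":-5.4,"ty":0,"tz":-7.4,"roll":0},{"tx":-5.7,"ty":0,"tz":-7.1,"roll":0},{"tx":-6.1,"ty":0,"tz":-6.8,"roll":0},{"tx":-6.4,"ty":0,"tz":-6.5,"roll":0},{"tx":0,"ty":0,"tz":0,"roll":0}]'; python3 cov.py
```

```text
t: 10.77
tool_pos: [0.5019, 0.04, 0.2346]
tool_rot: [-0.355, -3.121, -0.004]
contact_force: [3.5, 4.9, -7.0]
opening: 0.029
grip_force: 40.8
tcp [-45.226  -0.554 234.572] F [ 2.343  5.573 -6.989] est 0.7828577632384123
side 701 cover angle 0.7742747740321073 zmax 0.23622330185074303
top 646 cover angle 0.7600641172428634 zmax 0.2388064318239329
```

View pics/side3.png

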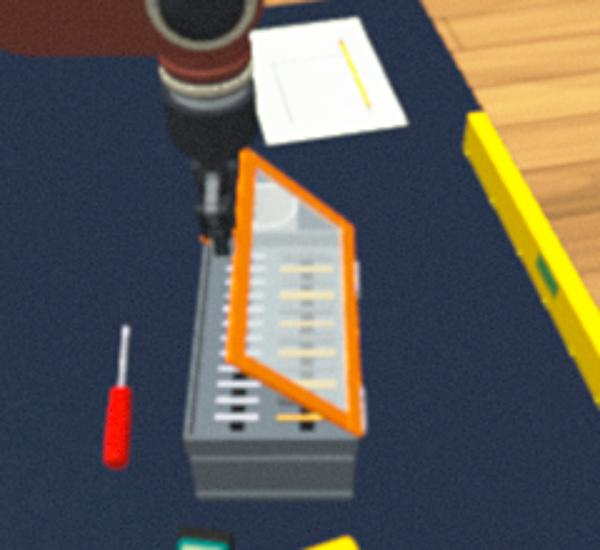

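The cover alone is up at about 44° with the main lid still shut. Continuing to 60°.

```bash
python3 -m handwheel '[{"tx":-6.6,"ty":0,"tz":-6.2,"roll":0},{"tx":-7,"ty":0,"tz":-6,"roll":0},{"tx":-7.1,"ty":0,"tz":-5.7,"roll":0},{"tx":-7.3,"ty":0,"tz":-5.2,"roll":0},{"tx":-7.5,"ty":0,"tz":-4.8,"roll":0},{"tx":-3.5,"ty":0,"tz":-2.2,"roll":0},{"tx":0,"ty":0,"tz":0,"roll":0},{"tx":0,"ty":0,"tz":0,"roll":0},{"tx":0,"ty":0,"tz":0,"roll":0},{"tx":0,"ty":0,"tz":0,"roll":0}]'; python3 cov.py
```

```text
t: 11.7
tool_pos: [0.539, 0.0318, 0.2631]
tool_rot: [-0.354, -3.118, -0.005]
contact_force: [3.8, 5.3, -8.0]
opening: 0.0293
grip_force: 40.8
tcp [ -7.301  -0.544 263.13 ] F [ 2.595  5.997 -7.996] est 1.044423531627134
side 522 cover angle 1.0227553095802537 zmax 0.26099337388333177
top 396 cover angle 1.009818822791923 zmax 0.2647264849510229
```

View pics/side3.png

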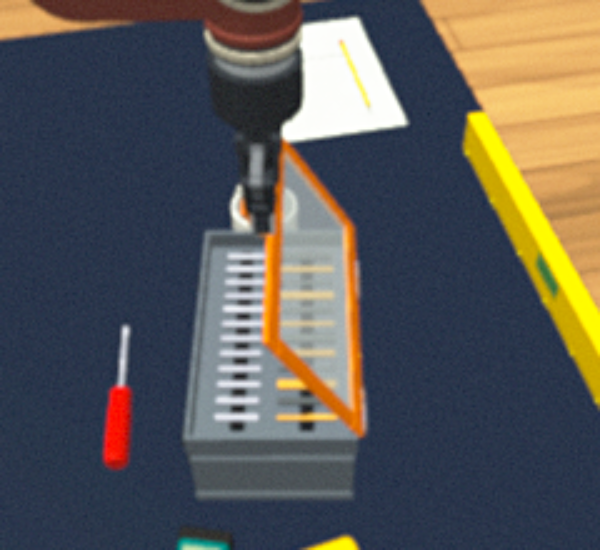

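The picture shows the cover at about 60° with the tab still in the fingers near (262,215). I'll do a depth check of the main lid, then hand in.

Run:
```python
from h import *
im,d=optics.get_image('top');L=(pts('top',im,d)-O)@C
m=(L[...,0]<-.03)&(L[...,0]>-.08)&(abs(L[...,1])<.138)&(abs(L[...,1])>.05)&(L[...,2]>.08)&(L[...,2]<.15);q=L[m]
A=np.c_[q[:,0],np.ones(len(q))]
for a,b in((-.08,-.07),(-.06,-.05),(-.04,-.03)):
    s=q[(q[:,0]>a)&(q[:,0]<b),2];print(a,np.percentile(s,[10,50,90]))
r=m&(L[...,0]<-.07);
o=ctrl.get_obs();print(o['opening'],o['grip_force'],np.abs(o['dq']).max())
```

```text
-0.08 [0.09216238 0.09592617 0.11684272]
-0.06 [0.09163828 0.09528607 0.10762985]
-0.04 [0.09398794 0.10344455 0.1092127 ]
0.029095718115729197 40.74293375015259 0.0021377771479123724
```

```bash
python3 -c "
from station import ctrl
print(ctrl.finish_job())"
```

```text
the job is handed in; nothing more can be done
None
```

I lowered the main lid gently until it was home with the cover shut on it. I then lifted the cover alone by its tab and handed the job in with the gripper holding it at about 1.02 rad (58°); no verdict came back.

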